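Hold a photometer's reference filter up to the inspection camera

ROBOT

A 6-joint arm with a two-finger parallel gripper is mounted at the origin on the work surface. World frame = base frame: x ahead of the robot, y to its left, z up, the work surface at z = 0. Lengths are in m, angles in rad, forces in N, time in s.
With the tool pointing down it reaches from about 0.35 to 0.8 m from the base axis. Payload 7.3 kg.
Tool frame: the origin (TCP) lies at the very end of the fingers, on their centre line; the grasp point (between the pads) lies 19 mm behind it; z points along the fingers, x is the direction in which the jaws open and shut, and the axes are right-handed (so a half turn about z gives the same grasp; the last joint's range is limited). The gripper opens to 85 mm and grips with 20 to 120 N. Pads are 22 mm wide; open, the fingers measure 114 mm over their backs; the gripper's body (76 mm by 85 mm) begins 54 mm behind the grasp point. The pads swing forward as they close: fully open they stand 13 mm farther back than shut.
Start: joints at [-1.254, 0.342, 1.524, -0, 1.275, -0.146], TCP at [0.234, -0.47, 0.231] pointing down, gripper open.
Joint ranges: [-2.53, 2.53], [-0.77, 2.02], [0.04, 2.7], [-1, 4.14], [0.28, 2.66], [-3.11, 3.11]. Speed limits (rad/s): [2.57, 2.57, 3.14, 3.14, 3.14, 3.14].

INTERFACE

Orientations are given as a unit quaternion [x, y, z, w].
In Python, from station import arm, eyes, masks_of gives the robot as it stands.
- The arm moves only by the tool arm_command, never from a script. Its argument "moves" is one flat list of numbers, 4 for each row, row after row: the shift along the world's x, y, z in m, then the turn about the world's z in degrees. A call has 1 to 10 rows; each row is the pose to reach, as a shift and turn from the pose commanded when the call began; what a row does not reach only later rows make up. A row lasts 1/10 s, in which the tool goes at most 50 mm and 8.59 degrees, less where a joint would pass 70% of its speed; a pose out of reach is approached as far as the arm can. A call with a gripper value outside its range is refused whole. "hand" is the opening, from -1 (shut) to 1 (fully open), so that 0 is half open, set as the call begins (left out, the last holds). The fingers move at their own pace and stop on an object; the grip force is fixed at half the most. Time passes only in rows, so rows that repeat a pose let the fingers close. It gives the time, the measured TCP pose, the force and the opening at its end, in the units of the state.
- arm.get_obs(): the state, without advancing time (a new reading comes with each control period).
- eyes.get_image(name): name is "scene" or "top" or "wrist"; returns (picture, depth): 384x512x3 uint8, red, green, blue; 384x512 float32, m along the optical axis (not along the pixel's ray), 0 where there is no reading.
- eyes.get_calibration(name): a dict with "mtx" (3x3 intrinsics, pixels), "extrinsics" (4x4, takes a point from camera to world coordinates). Camera axes: x right, y up, looking along -z (the intrinsics and any distortion apply to the point x, -y, -z); pixel columns grow to the right and rows downward; lengths in m; the calibration is good to about 2 mm. A picture is of the moment at which its call begins: read the wrist's pose just before it. get_calibration takes no time and is no camera call; for the wrist camera it gives the pose at the moment of the call.
- arm.close_job(): hands the job in, once; it reports no verdict.
Trained networks look in the newest picture that a camera, given by its name, has taken for a name from the list of things; names that differ only in an ending like _2 or _b are one class to them, and where a whole thing is asked for, a point or a joint stands for the part that bears it (a point fixed in the world has none). Each returns a list of dicts, best first, with "score" (0 to 1); they miss things now and then, are a little off and sometimes report something else, mostly with a low value. They report only what shows in the picture. A call takes as long as a camera call.
- masks_of(query, camera): "mask" (384x512 bool, what is visible of it) and "xy" ([column, row] in pixels, amid what is visible of it).
The state is a dict: "time": time; "joint_pos": joint angles; "joint_velocities": joint speeds; "joint_torque": joint torques, N m; "ee_pos": TCP position; "tool_rot": TCP orientation; "force": force on the tool from outside, world axes, zero at the start; "wrist_torque": the same for the moment, N m; "grip_width": finger opening in m.
Only numpy, scipy, OpenCV 4.12 (cv2) and the standard library are available. Lean on these libraries where they do the work, as an engineer would, in place of code of your own. Each camera call takes 0.05 s, during which the arm holds its last target. There are 200 camera calls.

TASK

The orange reference filter has been reading low, so its glass has to be looked over: slide the photometer's sample cover fully back, draw the orange-headed filter straight up out of the cell changer by its head, and hold it upright in the air in front of the inspection camera, its glass square to the lens, centred on the lens axis and 90 mm from the front of the lens. The job finishes while you are still holding it there, quite steady. Keep the fingers off the metal cell that carries the glass, do not bump the camera or its stand, and leave the other filters in their cells and the bottles and glassware where they stand.

Things in the scene. Friction and masses are not known exactly. Their poses are not given: they have to be found in the camera images.
- photometer: Off-white benchtop photometer, 320 mm deep (x -160 to +165) by 230 mm wide (y), top at 115 mm. Origin on the bench surface under the middle of its sample bay; x points from its front (grey console with display and keys, on the robot's side) to its back, z up. Fixed to the bench. A flat dark cover lies over the sample bay.
- bay (a point): Middle of the floor of the sample bay, 80 mm above the bench; axes as the photometer's. The bay is a pocket open at the top, 100 mm long in x, 170 mm wide in y, 35 mm deep below the photometer's top. Three square wells in its floor, 14 mm wide and 36 mm deep, at x = 0 and y = -36, 0 and +36 mm, each hold a filter; which filter stands in which well varies.
- cover (a joint): The dark sliding cover of the bay, a plate 108 mm (x) by 184 mm (y), 5 mm thick, its upper side at 120 mm above the bench. Value in m: 0 = shut, 0.100 = fully back (slid along the photometer's +x, onto its rear housing, bay uncovered). It starts shut or up to 15 mm open, slides with about 2 N of friction and stays where it is left.
- cover_grip (a point): Middle of the light-grey finger ridge on the cover, at 130 mm above the bench: the ridge is 12 mm thick (along the photometer's x), 70 mm long (along its y) and 20 mm high (120 to 140 mm above the bench). It moves with the cover; axes as the photometer's.
- orange: The wanted filter, loose, 30 to 60 g: an orange head 20 mm (x) by 22 mm (y), 22 mm high, on a dark metal cell 12.5 mm square and 40 mm high. Origin: centre of the underside of the cell; z up along the filter. The head spans z 40 to 62 mm. At the start it is upright in a well, x along the photometer's x, foot 44 mm above the bench, so its head is 84 to 106 mm above the bench.
- orange_cell: The metal cell with the glass (the part of the orange filter below its head, 12.5 mm square, 40 mm high, rigid with it). Same origin and axes as the orange filter. Not to be touched by the fingers.
- orange_window (a point): Centre of the orange filter's glass window, 20 mm above the filter's foot and 31 mm below the middle of its head, on its axis. The window is 8 mm wide (y) and 26 mm high; the glass faces along the filter's x and -x and may be shown either way round.
- green: Reference filter with a green head, loose, same shape, size and origin as the orange one; it stays in its well.
- blue: Reference filter with a blue head, loose, same shape, size and origin as the orange one; it stays in its well.
- stand: Retort stand with the inspection camera: dark grey base plate 130 mm (x) by 210 mm (y), 12 mm thick, steel rod 12 mm thick and 362 mm high at x = 0, y = +75 mm. Origin on the bench under the middle of the base. Fixed. The camera, a silver barrel 100 mm long, 34 to 38 mm thick, lies level in a clamp from x = -61 to +40 mm at y = -35 mm and looks along the stand's -x.
- lens (a point): Centre of the front of the camera's lens (inside the white ring light). The camera looks level along this point's -x axis; y and z (up) as the stand's. Its height above the bench is 200 to 250 mm and varies. The wanted place of the window's centre is 90 mm in front of it, that is at x = -0.090, y = 0, z = 0 in its frame.
- keeping_block: Light wooden keeping block for the filters with three empty square holes, 60 mm by 150 mm, 45 mm high. Origin at the centre of its underside. It does not move.
- wash_bottle: White wash bottle with a red cap and bent spout, 64 mm thick, 190 mm high, loose. Origin at the centre of its underside.
- beaker: Empty glass beaker, 68 mm across the rim, 95 mm high, loose. Origin at the centre of its underside.
- reagent_jar: Amber jar with a blue cap, 60 mm thick, 95 mm high, loose. Origin at the centre of its underside.

How it is judged:
By the outcome, as a careful person would: the job done as asked, in the order asked, and still so for the second after the job is handed in, while the arm keeps its last pose, push and grip.
It also fails if it takes over 45 s, if anything falls off the work surface, if the arm or the gripper's body presses on something with over 40 N, if the wrist force passes 120 N, or if a joint passes its speed limit or range.

## Working session

There is one attempt and no reset: what is moved stays moved. The work goes in short steps, Python scripts to look and compute and a tool call to move; the robot and the scene stay as the last step left them, time stands still between calls to the robot, and variables do not carry over. Pictures are saved under pics/ and viewed, about 8 in all and at most 12, crops included, and the job is handed in when it is done.

Besides the shell and the picture viewer there is one more tool, called after "Emit:" by a JSON object that holds its "op" and its "data", one argument or row to a line. arm_command: Moves the arm, as the interface text tells. Its arguments: {"type":"object","properties":{"moves":{"type":"array"},"hand":{"type":"number"}},"required":["moves"]}

```bash
mkdir -p pics; cat > h.py <<'E'
import numpy as np, cv2
from station import arm, eyes, masks_of
def cloud(name):
    c=eyes.get_calibration(name); im,d=eyes.get_image(name)
    K=c["mtx"]; E=np.array(c["extrinsics"]); v,u=np.mgrid[:384,:512]
    P=np.stack([(u-K[0][2])/K[0][0]*d,-(v-K[1][2])/K[1][1]*d,-d],-1)
    W=P@E[:3,:3].T+E[:3,3]; W[d==0]=np.nan
    return im,d,W
def save(im,n): cv2.imwrite('pics/'+n,cv2.cvtColor(im,cv2.COLOR_RGB2BGR))
E
python3 - <<'E'
from h import *
o=arm.get_obs(); print(o["time"],o["ee_pos"],o["tool_rot"],o["grip_width"])
ims=[]
for n in("scene","top"):
    im,d,W=cloud(n); ims.append(im); np.save(n+'.npy',W)
    print(n,np.round(eyes.get_calibration(n)["extrinsics"],3).tolist())
    for q in("cover_grip","cover","photometer","lens","stand","orange","wash_bottle","beaker","reagent_jar","keeping_block"):
        for m in masks_of(q,n)[:1]:
            p=W[m["mask"]]; print(q,round(m["score"],2),np.round(m["xy"]),m["mask"].sum(),np.round(np.nanmedian(p,0),3),np.round(np.nanpercentile(p,[3,97],axis=0),3).tolist())
save(ims[0],'a.png'); save(ims[1],'b.png')
E
```

```text
0.0 [ 0.2342836  -0.46937245  0.23062814] [ 8.50425628e-01 -5.26094720e-01 -5.88808160e-04 -5.00293995e-04] 0.08560927307945261
scene [[-0.853, -0.304, 0.424, 1.31], [0.522, -0.506, 0.687, 1.179], [0.005, 0.807, 0.59, 1.184], [0.0, 0.0, 0.0, 1.0]]
cover_grip 0.78 [289. 222.] 999 [0.539 0.156 0.121] [[0.479, 0.065, 0.116], [0.595, 0.231, 0.139]]
cover 0.95 [289. 221.] 991 [0.537 0.155 0.121] [[0.479, 0.065, 0.116], [0.594, 0.233, 0.139]]
photometer 0.55 [288. 238.] 5976 [0.567 0.193 0.115] [[0.374, 0.044, 0.016], [0.701, 0.291, 0.126]]
lens 0.82 [204. 139.] 343 [ 0.587 -0.369  0.221] [[0.384, -0.748, -0.001], [0.699, -0.326, 0.239]]
stand 0.71 [201. 176.] 1294 [ 0.611 -0.366  0.015] [[0.508, -0.707, 0.0], [0.715, -0.305, 0.249]]
orange 0.18 [196. 218.] 579 [ 0.792 -0.08   0.088] [[0.761, -0.108, 0.008], [0.815, -0.068, 0.158]]
wash_bottle 0.7 [199. 218.] 593 [ 0.792 -0.081  0.088] [[0.761, -0.111, 0.006], [0.815, -0.068, 0.164]]
beaker 0.86 [240. 153.] 279 [ 0.384 -0.44   0.068] [[0.346, -0.488, 0.009], [0.408, -0.422, 0.098]]
reagent_jar 0.92 [390. 260.] 475 [0.316 0.436 0.066] [[0.2
[... 467 characters left out ...]
ter 0.69 [206. 196.] 5472 [0.515 0.143 0.116] [[0.369, 0.026, 0.081], [0.673, 0.26, 0.125]]
lens 0.95 [356. 173.] 558 [ 0.585 -0.375  0.227] [[0.554, -0.468, -0.002], [0.698, -0.327, 0.24]]
stand 0.96 [347. 173.] 2071 [ 0.595 -0.368  0.013] [[0.515, -0.444, 0.006], [0.708, -0.315, 0.261]]
wash_bottle 0.89 [271. 130.] 329 [ 0.764 -0.098  0.114] [[0.744, -0.128, 0.008], [0.793, -0.071, 0.184]]
beaker 0.72 [369. 239.] 335 [ 0.379 -0.467  0.051] [[0.35, -0.484, 0.001], [0.407, -0.423, 0.097]]
reagent_jar 0.83 [134. 256.] 277 [0.302 0.411 0.091] [[0.277, 0.395, 0.019], [0.324, 0.443, 0.098]]
keeping_block 0.73 [291. 236.] 667 [ 0.378 -0.167  0.044] [[0.344, -0.236, 0.006], [0.412, -0.096, 0.049]]
```

```bash
python3 - <<'E'
import cv2,numpy as np
b=cv2.imread('pics/b.png'); a=cv2.imread('pics/a.png')
c=cv2.resize(b[100:300,100:420],None,fx=1.8,fy=1.8); d=cv2.resize(a[80:310,150:430],None,fx=1.0,fy=1.0)
H=np.zeros((c.shape[0]+d.shape[0],c.shape[1],3),np.uint8); H[:c.shape[0]]=c; H[c.shape[0]:,:d.shape[1]]=d
cv2.imwrite('pics/c.png',H)
# geometry: cover orientation from top points, ridge, camera barrel
from h import masks_of,eyes
W=np.load('top.npy'); 
R=np.zeros((384,512),bool)
x,y,z=W[...,0],W[...,1],W[...,2]
def rect(m,name):
    p=W[m][:,:2].astype(np.float32); r=cv2.minAreaRect(p*1000); print(name,m.sum(),r)
reg=(x>.3)&(x<.75)&(y>0)&(y<.32)
rect(reg&(z>.129)&(z<.145),'ridge')
rect(reg&(z>.108)&(z<.145),'phot top')
st=(x>.45)&(x<.75)&(y<-.25)&(y>-.5)
rect(st&(z>.205)&(z<.275),'barrel')
rect(st&(z>.008)&(z<.02),'base')
for v in range(0): pass
m=st&(z>.205)&(z<.275)
ys,xs=np.where(m); print(xs.min(),xs.max(),ys.min(),ys.max())
for X in np.arange(.52,.72,.01):
    s=m&(abs(x-X)<.005)
    if s.sum(): print(round(X,3),s.sum(),np.round([y[s].min(),y[s].max(),y[s].mean(),np.percentile(z[s],95)],4))
E
```

```text
ridge 73 ((566.2769775390625, 208.39141845703125), (198.7476806640625, 55.86113357543945), 57.42920684814453)
phot top 5342 ((526.7767333984375, 146.19163513183594), (323.9179382324219, 230.9899139404297), 14.781084060668945)
barrel 511 ((630.99755859375, -378.8504638671875), (142.08602905273438, 132.02987670898438), 11.888718605041504)
base 1259 ((581.8938598632812, -372.8291320800781), (273.82818603515625, 202.82504272460938), 5.970167636871338)
341 380 138 183
0.55 20 [-0.3549 -0.3288 -0.3388  0.2295]
0.56 69 [-0.4067 -0.3264 -0.3583  0.2346]
0.57 99 [-0.4259 -0.3242 -0.371   0.2381]
0.58 82 [-0.4369 -0.3241 -0.3776  0.2382]
0.59 66 [-0.4552 -0.3348 -0.4005  0.2401]
0.6 14 [-0.4183 -0.3782 -0.3902  0.2415]
0.61 10 [-0.3794 -0.3747 -0.3776  0.2321]
0.62 8 [-0.3828 -0.3736 -0.3778  0.2203]
0.63 9 [-0.3787 -0.3709 -0.3746  0.2214]
0.64 8 [-0.3789 -0.3691 -0.3735  0.2226]
0.65 8 [-0.3764 -0.3693 -0.372   0.2234]
0.66 9 [-0.3776 -0.3663 -0.3704  0.2226]
0.67 25 [-0.3765 -0.3568 -0.3659  0.232 ]
0.68 39 [-0.3783 -0.3544 -0.3643  0.2684]
0.69 28 [-0.3965 -0.3522 -0.365   0.2585]
0.7 16 [-0.3977 -0.3519 -0.3765  0.237 ]
0.71 1 [-0.3934 -0.3934 -0.3934  0.2276]
```

View pics/c.png

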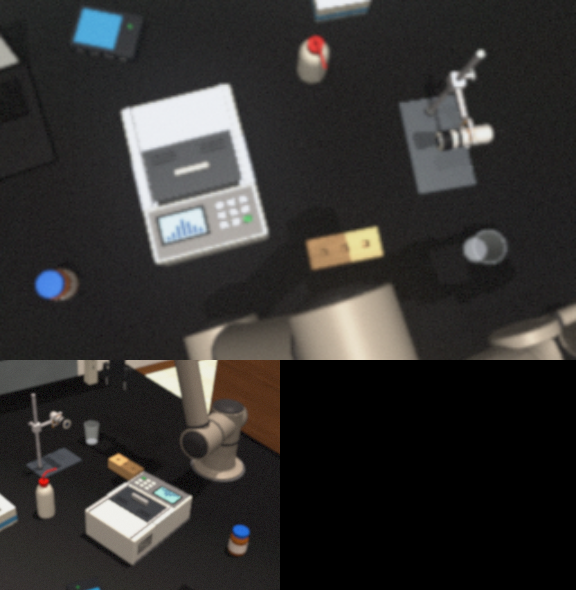

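The top view shows the photometer (crop 195,175) with its grey ridge (190,170). The stand is on the right, and the barrel runs from (440,140) to (490,133), so the lens looks left (+y). The scene view agrees. Next I'll measure the ridge and the lens.

```bash
python3 - <<'E'
import cv2,numpy as np
a=cv2.imread('pics/a.png'); 
for n in('top','scene'):
    W=np.load(n+'.npy'); x,y,z=W[...,0],W[...,1],W[...,2]
    yaw=np.radians(14.8); o=np.array([.5244,.1456])
    u=(x-o[0])*np.cos(yaw)+(y-o[1])*np.sin(yaw); v=-(x-o[0])*np.sin(yaw)+(y-o[1])*np.cos(yaw)
    s=(abs(u)<.05)&(abs(v)<.08)&(z>.131)&(z<.146)
    print(n,'ridge',s.sum(),np.round([u[s].mean(),v[s].mean(),x[s].mean(),y[s].mean(),z[s].mean()],4),np.round(np.percentile(v[s],[5,95]),3),np.round(np.percentile(u[s],[5,95]),3))
    r=cv2.minAreaRect((W[s][:,:2]*1000).astype(np.float32)); print(r)
    s=(abs(u)<.17)&(abs(v)<.14)&(z>.1)&(z<.145)
    print('phot',cv2.minAreaRect((W[s][:,:2]*1000).astype(np.float32)))
    # barrel
    s=(x>.5)&(x<.63)&(y<-.3)&(y>-.48)&(z>.19)&(z<.25)
    p=W[s]; c=p.mean(0); print('barrel',s.sum(),np.round(c,3))
    d=np.linalg.svd(p-c,full_matrices=False)[2][0]; print('dir',np.round(d,3),np.degrees(np.arctan2(d[1],d[0])))
    t=(p-c)@d; w=(p-c)-t[:,None]*d
    for lo in np.arange(-.08,.08,.01):
        k=(t>=lo)&(t<lo+.01)
        if k.sum()>3: q=p[k]; print(round(lo,2),k.sum(),np.round([*q.min(0),*q.max(0)],3))
c=cv2.resize(a[105:215,170:260],None,fx=5,fy=5,interpolation=cv2.INTER_CUBIC); b=cv2.imread('pics/b.png')
e=cv2.resize(b[125:230,310:390],None,fx=4,fy=4,interpolation=cv2.INTER_CUBIC)
H=np.zeros((550,780,3),np.uint8); H[:,:450]=c; H[:420,455:775]=e; cv2.imwrite('pics/d.png',H)
E
```

```text
top ridge 70 [ 0.0024 -0.0009  0.5269  0.1453  0.1387] [-0.031  0.03 ] [-0.002  0.008]
((527.6173095703125, 145.5667266845703), (12.164137840270996, 68.06976318359375), 14.8364839553833)
phot ((527.1591186523438, 146.38719177246094), (325.65863037109375, 230.43605041503906), 15.027841567993164)
barrel 384 [ 0.577 -0.374  0.227]
dir [-0.217  0.976  0.009] 102.54523182168934
-0.08 8 [ 0.586 -0.452  0.216  0.593 -0.444  0.222]
-0.07 6 [ 0.584 -0.441  0.217  0.589 -0.435  0.221]
-0.06 4 [ 0.583 -0.432  0.215  0.59  -0.425  0.228]
-0.05 29 [ 0.568 -0.426  0.215  0.598 -0.412  0.235]
-0.04 26 [ 0.566 -0.416  0.22   0.598 -0.402  0.233]
-0.03 29 [ 0.564 -0.407  0.216  0.594 -0.393  0.234]
-0.02 49 [ 0.561 -0.396  0.195  0.63  -0.374  0.242]
-0.01 54 [ 0.561 -0.387  0.195  0.627 -0.371  0.243]
-0.0 26 [ 0.557 -0.376  0.216  0.591 -0.365  0.235]
0.01 30 [ 0.556 -0.366  0.218  0.587 -0.355  0.237]
0.02 33 [ 0.553 -0.357  0.216  0.586 -0.343  0.238]
0.03 31 [ 0.551 -0.346  0.213  0.587 -0.334  0.239]
0.04 56 [ 0.549 -0.338  0.196  0.585 -0.324  0.236]
scene ridge 69 [0.0038 0.0021 0.5276 0.1486
[... 202 characters left out ...]
140625, 237.8519287109375), 15.37319278717041)
barrel 223 [ 0.583 -0.365  0.223]
dir [ 0.31  -0.95   0.027] -71.95141778485625
-0.05 26 [ 0.548 -0.334  0.204  0.582 -0.321  0.237]
-0.04 34 [ 0.548 -0.339  0.198  0.589 -0.324  0.241]
-0.03 15 [ 0.568 -0.348  0.205  0.588 -0.335  0.238]
-0.02 14 [ 0.562 -0.356  0.211  0.588 -0.344  0.235]
-0.01 12 [ 0.57  -0.364  0.198  0.592 -0.356  0.236]
-0.0 19 [ 0.559 -0.379  0.206  0.6   -0.365  0.247]
0.01 42 [ 0.558 -0.394  0.191  0.627 -0.369  0.243]
0.02 33 [ 0.567 -0.394  0.193  0.629 -0.374  0.242]
0.03 9 [ 0.574 -0.408  0.209  0.602 -0.399  0.236]
0.04 7 [ 0.579 -0.417  0.22   0.597 -0.408  0.236]
0.05 7 [ 0.583 -0.423  0.217  0.599 -0.415  0.232]
```

View pics/d.png

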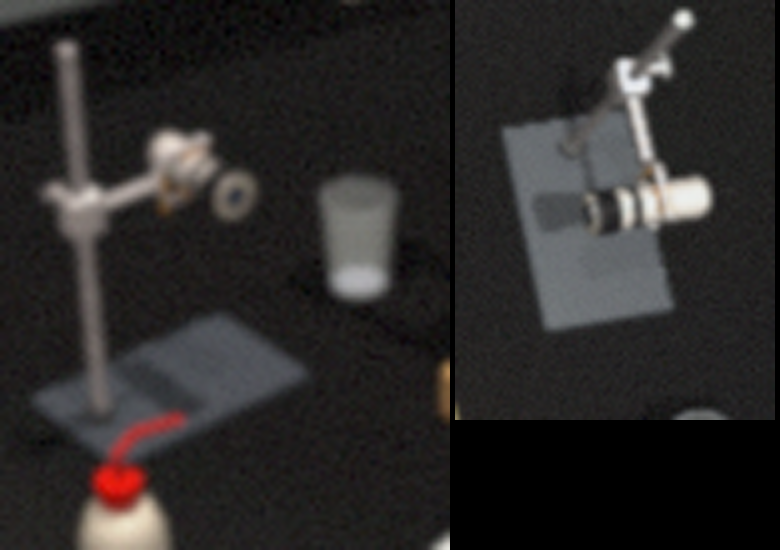

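Emit:
{"op": "arm_command", "data": {
  "moves": [0.02,0.04,0.02,8,0.04,0.08,0.04,16,0.06,0.12,0.06,24,0.08,0.16,0.08,32,0.1,0.2,0.09,40,0.12,0.24,0.09,48,0.14,0.28,0.09,56,0.16,0.32,0.09,64,0.18,0.36,0.09,72,0.2,0.4,0.09,78],
  "hand": 0
}}

```text
time: 2.1
ee_pos: [0.4349, -0.068, 0.3216]
tool_rot: [0.992, 0.129, 0.0, 0.0]
force: [0.4, -0.6, -0.4]
grip_width: 0.0424
```

The ring light faces +y (scene crop 235,195), and the keeping block and beaker are clear of my path. Yaw is already aligned at 14.8°. I'll go to the ridge at (0.527, 0.147).

Emit:
{"op": "arm_command", "data": {
  "moves": [0.02,0.045,0,0,0.04,0.09,-0.01,0,0.06,0.135,-0.03,0,0.08,0.18,-0.06,0,0.093,0.216,-0.09,0,0.093,0.216,-0.12,0,0.093,0.216,-0.12,0,0.093,0.216,-0.12,0]
}}

```text
time: 2.9
ee_pos: [0.5273, 0.1459, 0.2017]
tool_rot: [0.992, 0.126, -0.0, 0.0]
force: [0.1, -0.6, 0.1]
grip_width: 0.0427
```

```bash
python3 - <<'E'
from h import *
print(arm.get_obs()["ee_pos"])
im,d,W=cloud("wrist"); x,y,z=W[...,0],W[...,1],W[...,2]
for q in("cover_grip","cover"):
    for m in masks_of(q,"wrist")[:1]: print(q,m["score"],m["xy"],m["mask"].sum())
s=(z>.133)&(z<.146)&(abs(x-.527)<.05)&(abs(y-.147)<.07)
print(s.sum(),cv2.minAreaRect((W[s][:,:2]*1000).astype(np.float32)),np.nanmedian(z[s]))
save(im,'e.png')
E
```

```text
[0.52733325 0.14588863 0.20171485]
cover_grip 0.67 [261.8, 170.4] 23249
cover 0.79 [263.4, 169.7] 23194
1228 ((526.7178344726562, 146.54769897460938), (12.021424293518066, 69.1258544921875), 15.171303749084473) 0.14006196039806057
```

View pics/e.png

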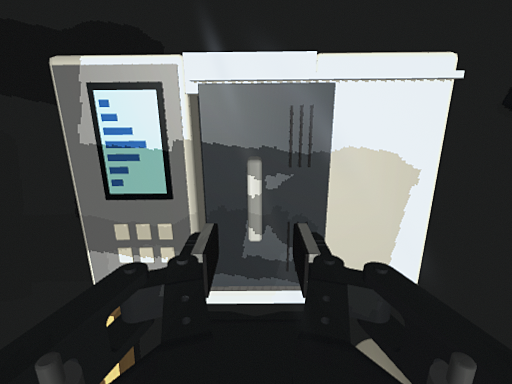

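The wrist view shows the ridge at (255,200), between the open fingers. It measures (0.5267, 0.1465) with yaw 15.2°, so I'll descend and close.

Emit:
{"op": "arm_command", "data": {
  "moves": [0,0.0005,-0.03,0,0,0.0005,-0.055,0,0,0.0005,-0.073,0,0,0.0005,-0.073,0]
}}

```text
time: 3.45
ee_pos: [0.5268, 0.1457, 0.1278]
tool_rot: [0.992, 0.126, -0.001, 0.0]
force: [0.2, 0.5, -0.0]
grip_width: 0.0424
```

Emit:
{"op": "arm_command", "data": {
  "moves": [0,0,0,0,0,0,0,0,0,0,0,0,0,0,0,0,0,0,0,0,0,0,0,0],
  "hand": -1
}}

```text
time: 4.05
ee_pos: [0.5285, 0.1465, 0.1305]
tool_rot: [0.992, 0.126, 0.002, 0.0]
force: [-1.0, -0.6, 6.2]
grip_width: 0.01
```

Emit:
{"op": "arm_command", "data": {
  "moves": [0.012,0.0032,0,0,0.026,0.007,0,0,0.04,0.0107,0,0,0.054,0.0145,0,0,0.068,0.0182,0,0,0.08,0.0214,0,0,0.088,0.0236,0,0,0.094,0.0252,0,0,0.097,0.026,0,0,0.097,0.026,0,0]
}}

```text
time: 5.05
ee_pos: [0.6112, 0.1688, 0.1302]
tool_rot: [0.992, 0.127, -0.016, 0.003]
force: [-53.1, -17.9, 36.2]
grip_width: 0.0102
```

```bash
python3 - <<'E'
from h import *
o=arm.get_obs();print(o["ee_pos"],o["force"])
im,d,W=cloud("wrist"); save(im,'f.png')
x,y,z=W[...,0],W[...,1],W[...,2]
yaw=np.radians(15.1); u=(x-.5247)*np.cos(yaw)+(y-.1457)*np.sin(yaw); v=-(x-.5247)*np.sin(yaw)+(y-.1457)*np.cos(yaw)
m=masks_of("cover","wrist")[0]["mask"]&(z>.112)&(z<.127)
print('cover u,v',np.round(np.percentile(u[m],[1,99]),3),np.round(np.percentile(v[m],[1,99]),3))
b=(z<.1)&(z>.07)&(abs(u)<.07)&(abs(v)<.1); print('bay',b.sum(),np.round(np.percentile(u[b],[1,99]),3),np.round(np.percentile(v[b],[1,99]),3))
for q in("orange","green","blue"):
    for k in masks_of(q,"wrist")[:2]:
        p=k["mask"]&(z>.095)&(z<.115); print(q,round(k["score"],2),k["xy"],p.sum(),np.round([np.median(u[p]),np.median(v[p]),np.median(x[p]),np.median(y[p]),np.median(z[p])],4) if p.sum() else '')
E
```

```text
[0.61119069 0.16882742 0.13016485] [-53.1335274  -17.86562523  36.16763107]
cover u,v [-0.09  0.16] [-0.079  0.113]
bay 22152 [-0.052  0.032] [-0.081  0.085]
orange 0.9 [131.3, 214.3] 1138 [0.0023 0.0018 0.5264 0.1479 0.1059]
orange 0.68 [181.1, 146.8] 14029 [-0.0503  0.0632  0.4829  0.1996  0.1135]
green 0.65 [121.6, 163.0] 1292 [0.0022 0.0366 0.5173 0.1815 0.106 ]
green 0.15 [182.7, 142.8] 13968 [-0.0503  0.0632  0.4827  0.1996  0.1136]
blue 0.62 [135.9, 259.8] 969 [ 0.001  -0.0323  0.5342  0.1149  0.1058]
```

View pics/f.png

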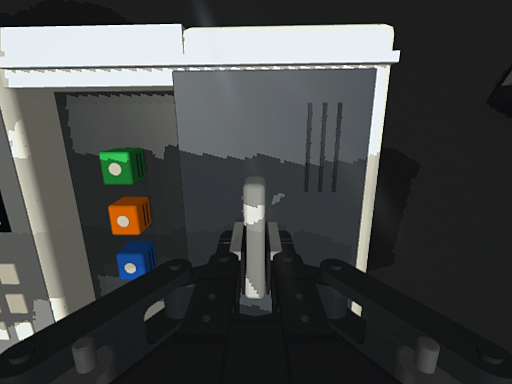

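The cover has slid back and shows green (122,165), orange (130,215) and blue (135,260) heads. I'll check the cover's front edge against 0.046 and photometer back at 0.165.

```bash
python3 - <<'E'
from h import *
im,d,W=cloud("wrist"); x,y,z=W[...,0],W[...,1],W[...,2]
yaw=np.radians(15.1); u=(x-.5247)*np.cos(yaw)+(y-.1457)*np.sin(yaw); v=-(x-.5247)*np.sin(yaw)+(y-.1457)*np.cos(yaw)
for r in (110,130,150,170,190):
    row=[(c,round(float(u[r,c]),4),round(float(z[r,c]),4)) for c in range(160,200,3)]
    e=[(c,u[r,c],z[r,c]) for c in range(150,210) if z[r,c]<.1]
    print(r,'front first cover px',[t for t in row if t[2]>.1][:2],'back',[(c,round(float(u[r,c]),4),round(float(z[r,c]),4)) for c in range(355,400,4)][:10])
s=(z>.133)&(z<.147)&(abs(u-.09)<.03)&(abs(v)<.05); print(s.sum(),np.percentile(u[s],[5,50,95]),cv2.minAreaRect((W[s][:,:2]*1000).astype(np.float32)))
E
```

```text
110 front first cover px [(175, 0.0458, 0.1207), (178, 0.0474, 0.1202)] back [(355, 0.1442, 0.1191), (359, 0.1461, 0.1198), (363, 0.1478, 0.121), (367, 0.1502, 0.1201), (371, 0.1521, 0.1207), (375, 0.1562, 0.1157), (379, 0.1585, 0.1156), (383, 0.1613, 0.1141), (387, 0.2123, 0.0015), (391, 0.2167, -0.0)]
130 front first cover px [(178, 0.0461, 0.1193), (181, 0.0483, 0.1208)] back [(355, 0.1448, 0.1202), (359, 0.1468, 0.1207), (363, 0.1491, 0.1204), (367, 0.1515, 0.1197), (371, 0.1552, 0.1156), (375, 0.1573, 0.1161), (379, 0.1601, 0.1147), (383, nan, nan), (387, 0.2148, 0.0009), (391, 0.2187, 0.0008)]
150 front first cover px [(181, 0.0474, 0.1211), (184, 0.0487, 0.1195)] back [(355, 0.1456, 0.1207), (359, 0.1479, 0.1206), (363, 0.1504, 0.1198), (367, 0.152, 0.1214), (371, 0.1567, 0.1151), (375, 0.1587, 0.1158), (379, 0.1613, 0.115), (383, 0.2131, 0.0012), (387, 0.2176, -0.0), (391, 0.2214, 0.0004)]
170 front first cover px [(181, 0.0462, 0.1205), (184, 0.0481, 0.1209)] back [(355, 0.1464, 0.1215), (359, 0.1487, 0.1213), (363, 0.1513, 0.1204), (367, 0.1552, 0.1162), (371, 0.1583, 0.1142), (375, 0.1604, 0.1147), (379, 0.2124, -0.0006), (383, 0.2157, 0.0009), (387, 0.22, 0.0003), (391, 0.224, 0.0003)]
190 front first cover px [(184, 0.0471, 0.1208), (187, 0.0487, 0.1202)] back [(355, 0.148, 0.12), (359, 0.1504, 0.1198), (363, 0.1524, 0.1206), (367, 0.1563, 0.1166), (371, 0.1594, 0.1147), (375, 0.1623, 0.1134), (379, 0.2142, 0.0008), (383, 0.2186, 0.0001), (387, 0.2222, 0.0012), (391, 0.2267, 0.0004)]
2807 [0.08199447 0.08980711 0.09922452] ((609.5272827148438, 168.61056518554688), (68.2342300415039, 35.33417892456055), 86.33755493164062)
```

The cover's front edge is at 0.046 and its back at 0.153, so it is fully back against the stop. I'll ease off the push, then release and lift.

Emit:
{"op": "arm_command", "data": {
  "moves": [-0.005,-0.0013,0.001,0,-0.009,-0.0024,0.001,0,-0.009,-0.0024,0.001,0]
}}

```text
time: 5.65
ee_pos: [0.6108, 0.1687, 0.1304]
tool_rot: [0.992, 0.127, -0.005, 0.001]
force: [-18.2, -6.1, 11.3]
grip_width: 0.01
```

Emit:
{"op": "arm_command", "data": {
  "moves": [0,0,0,0,0,0,0,0,0,0,0,0,0,0,0,0,0,0,0,0,0,0,0.03,0,0,0,0.07,0,0,0,0.07,0],
  "hand": 0
}}

```text
time: 6.45
ee_pos: [0.6183, 0.1709, 0.2054]
tool_rot: [0.992, 0.126, 0.006, -0.0]
force: [0.4, 0.4, 0.1]
grip_width: 0.0428
```

Emit:
{"op": "arm_command", "data": {
  "moves": [-0.03,-0.008,0,0,-0.06,-0.016,0,0,-0.085,-0.022,0,0,-0.0925,-0.0235,-0.01,0,-0.0925,-0.0235,-0.01,0,-0.0925,-0.0235,-0.01,0]
}}

```text
time: 7.05
ee_pos: [0.5234, 0.1469, 0.1894]
tool_rot: [0.992, 0.126, 0.0, 0.0]
force: [0.7, 0.2, 0.0]
grip_width: 0.0425
```

```bash
python3 - <<'E'
from h import *
o=arm.get_obs();print(o["ee_pos"],o["tool_rot"])
im,d,W=cloud("wrist"); save(im,'g.png'); x,y,z=W[...,0],W[...,1],W[...,2]
yaw=np.radians(15.1); u=(x-.5247)*np.cos(yaw)+(y-.1457)*np.sin(yaw)
for q in("orange","green","blue"):
    for k in masks_of(q,"wrist")[:1]:
        p=k["mask"]&(z>.1025)&(z<.112); r=cv2.minAreaRect((W[p][:,:2]*1000).astype(np.float32)); print(q,round(k["score"],2),k["xy"],p.sum(),r,np.median(z[p]))
m=masks_of("cover","wrist")
p=(z>.117)&(z<.123)&(abs(u-.06)<.03); print('cover front',np.percentile(u[p],1))
E
```

```text
[0.52335432 0.14689896 0.18937792] [9.91988494e-01 1.26328084e-01 2.07789527e-04 5.41771315e-07]
orange 0.63 [257.3, 195.4] 531 ((523.6661376953125, 145.565185546875), (19.47217559814453, 21.42043685913086), 15.03788948059082) 0.10627130422701611
green 0.76 [252.8, 153.3] 588 ((514.7628784179688, 179.8841094970703), (18.836570739746094, 21.753877639770508), 14.881243705749512) 0.10625687964362394
blue 0.78 [258.2, 230.9] 481 ((533.0265502929688, 110.85870361328125), (19.60440444946289, 21.787084579467773), 15.166507720947266) 0.1062311453055648
cover front 0.044959081727991644
```

View pics/g.png

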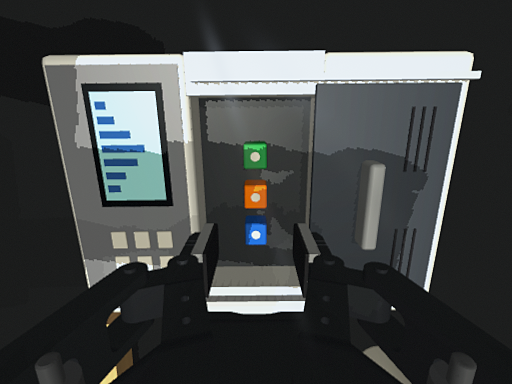

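Cover still back (front edge 0.045). The orange head sits at (0.5237, 0.1456) with yaw 15.0°, between green and blue. I'll descend onto it with the tips at about 0.090, 6 mm above the cell.

Emit:
{"op": "arm_command", "data": {
  "moves": [0.0003,-0.0013,-0.03,0.5,0.0003,-0.0013,-0.06,0.5,0.0003,-0.0013,-0.085,0.5,0.0003,-0.0013,-0.099,0.5,0.0003,-0.0013,-0.099,0.5,0.0003,-0.0013,-0.099,0.5]
}}

```text
time: 7.9
ee_pos: [0.5237, 0.1456, 0.0907]
tool_rot: [0.991, 0.131, 0.0, -0.0]
force: [-0.2, -0.2, 0.9]
grip_width: 0.0428
```

Emit:
{"op": "arm_command", "data": {
  "moves": [0,0,0,0,0,0,0,0,0,0,0,0,0,0,0,0,0,0,0,0,0,0,0,0],
  "hand": -1
}}

```text
time: 8.5
ee_pos: [0.5241, 0.1456, 0.0916]
tool_rot: [0.991, 0.131, 0.001, -0.0]
force: [-0.6, 0.2, 6.4]
grip_width: 0.0185
```

Emit:
{"op": "arm_command", "data": {
  "moves": [0,0,0.006,0,0,0,0.014,0,0,0,0.026,0,0,0,0.038,0,0,0,0.05,0,0,0,0.07,0,0,0,0.09,0,0,0,0.12,0,0,0,0.15,0,0,0,0.16,0]
}}

```text
time: 9.5
ee_pos: [0.5242, 0.1457, 0.2542]
tool_rot: [0.991, 0.131, 0.003, 0.0]
force: [1.5, 0.2, -0.9]
grip_width: 0.0184
```

```bash
python3 - <<'E'
from h import *
o=arm.get_obs();print(o["ee_pos"],o["tool_rot"],o["grip_width"],o["force"],o["joint_pos"])
im,d,W=cloud("wrist"); save(im[130:384,100:420],'i.png')
for q in("green","blue","orange"):
    for k in masks_of(q,"wrist")[:1]: print(q,k["score"],k["xy"],np.round(np.nanmedian(W[k["mask"]],0),3))
E
```

```text
[0.52418712 0.14566477 0.25423187] [9.91418414e-01 1.30695620e-01 2.86045363e-03 2.71694731e-05] 0.018439893968916998 [ 1.45044712  0.16906335 -0.92346784] [ 1.30182924e-01  3.57201380e-01  1.43693367e+00 -5.05785033e-05
  1.34173665e+00 -1.31947982e-01]
green 0.91 [254.1, 144.5] [0.515 0.181 0.106]
orange 0.73 [256.2, 239.8] [0.523 0.151 0.268]
```

View pics/i.png

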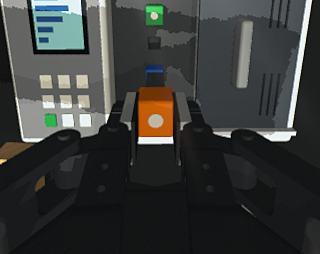

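The orange filter is out and held by its head (about 155,115 in the crop), and green and blue are still in their wells. I'll carry it to a waiting point about 150 mm in front of the lens, turning it on the way.

Emit:
{"op": "arm_command", "data": {
  "moves": [0,-0.02,0.005,8,0.002,-0.05,0.01,16,0.004,-0.085,0.01,24,0.006,-0.12,0.01,32,0.008,-0.155,0.01,40,0.01,-0.19,0.01,48,0.012,-0.225,0.01,56,0.014,-0.26,0.01,64,0.016,-0.29,0.01,72,0.017,-0.31,0.01,80]
}}

```text
time: 10.7
ee_pos: [0.5394, -0.1664, 0.2581]
tool_rot: [0.674, 0.739, -0.001, -0.002]
force: [0.0, 0.2, -0.2]
grip_width: 0.0187
```

Emit:
{"op": "arm_command", "data": {
  "moves": [0,-0.01,0,2,0,-0.01,0,2,0,-0.01,0,2,0,-0.01,0,2]
}}

```text
time: 11.1
ee_pos: [0.54, -0.1736, 0.2597]
tool_rot: [0.663, 0.749, -0.0, -0.001]
force: [-0.1, 0.5, 0.0]
grip_width: 0.0184
```

```bash
python3 - <<'E'
from h import *
o=arm.get_obs();print(o["time"],o["ee_pos"],o["tool_rot"],o["force"])
for n in("wrist","scene","top"):
    im,d,W=cloud(n); np.save(n+'2.npy',W); save(im,n+'2.png')
    for q in("lens","stand","orange","orange_window"):
        for k in masks_of(q,n)[:1]:
            np.save(f'm_{n}_{q}.npy',k["mask"])
            p=W[k["mask"]]; print(n,q,round(k["score"],2),np.round(k["xy"]),len(p),np.round(np.nanmedian(p,0),4),np.round(np.nanpercentile(p,[3,97],axis=0),3).tolist())
a=cv2.imread('pics/wrist2.png');b=cv2.imread('pics/scene2.png')
s=cv2.resize(b[95:215,150:260],None,fx=2.5,fy=2.5)
H=np.zeros((384,800,3),np.uint8);H[:,:512]=a;H[:300,520:795]=s;cv2.imwrite('pics/j.png',H)
E
```

```text
11.1 [ 0.54001362 -0.1735745   0.25966278] [ 6.62554199e-01  7.49013594e-01 -4.52223192e-05 -7.52848506e-04] [-0.06227016  0.45087217  0.04715563]
wrist lens 0.56 [ 25. 231.] 4410 [ 0.5706 -0.3357  0.2216] [[0.549, -0.377, 0.198], [0.679, -0.324, 0.235]]
wrist stand 0.85 [ 96. 206.] 17002 [ 0.5918 -0.362   0.0128] [[0.514, -0.442, 0.01], [0.699, -0.316, 0.233]]
wrist orange 0.97 [256. 238.] 1924 [ 0.5349 -0.1737  0.2739] [[0.529, -0.182, 0.223], [0.55, -0.165, 0.275]]
wrist orange_window 0.72 [254. 237.] 1949 [ 0.5349 -0.174   0.2739] [[0.529, -0.182, 0.22], [0.55, -0.165, 0.275]]
scene lens 0.9 [203. 142.] 330 [ 0.5864 -0.3643  0.2214] [[0.434, -0.727, -0.001], [0.699, -0.324, 0.24]]
scene stand 0.72 [201. 176.] 1317 [ 0.6197 -0.3663  0.0154] [[0.515, -0.448, 0.005], [0.71, -0.313, 0.31]]
scene orange_window 0.58 [238. 155.] 43 [ 0.5452 -0.1707  0.2398] [[0.533, -0.181, 0.222], [0.551, -0.162, 0.266]]
top lens 0.84 [357. 171.] 479 [ 0.5814 -0.3732  0.2282] [[0.555, -0.448, 0.05], [0.687, -0.326, 0.239]]
top stand 0.98 [350. 180.] 1353 [ 0.5717 -0.3778  0.0137] [[0.511, -0.447, 0.005], [0.696, -0.327, 0.274]]
top orange_window 0.74 [352. 177.] 1415 [ 0.5746 -0.3798  0.0141] [[0.512, -0.447, 0.006], [0.7, -0.33, 0.299]]
```

View pics/j.png

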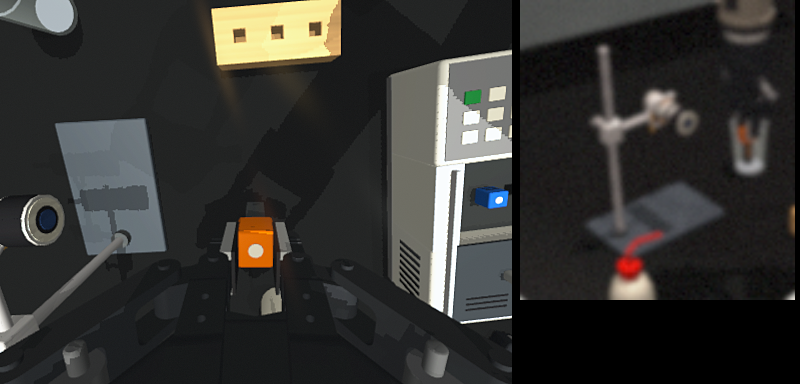

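The wrist view shows the lens ring face-on at (43,220), the head at (256,245) and the whole base plate. I'll fit the base yaw and the ring circle.

```bash
python3 - <<'E'
import numpy as np,cv2
for n in("wrist2","top2","top","scene2"):
    W=np.load(n+'.npy'); x,y,z=W[...,0],W[...,1],W[...,2]
    s=(z>.007)&(z<.0175)&(x>.48)&(x<.76)&(y<-.27)&(y>-.5)
    s=cv2.morphologyEx(s.astype(np.uint8),cv2.MORPH_OPEN,np.ones((3,3)))>0
    k,l,st,_=cv2.connectedComponentsWithStats(s.astype(np.uint8)); 
    P=(W[s][:,:2]*1000).astype(np.float32); r=cv2.minAreaRect(P); print(n,'base',len(P),r)
    for psi in (-83,-81,-79):
        a=np.radians(psi); c,si=np.cos(a),np.sin(a)
        q=(x>.53)&(x<.61)&(y<-.31)&(y>-.40)&(z>.19)&(z<.25); p=W[q]
        u=p[:,0]*c+p[:,1]*si; v=-p[:,0]*si+p[:,1]*c
        u0=np.percentile(u,2); f=u<u0+.005; C=cv2.minEnclosingCircle((np.stack([v[f],p[f,2]],1)*1000).astype(np.float32))
        (vc,zc),R=C; vc/=1000; X=u0*c-vc*si; Y=u0*si+vc*c
        b=p[u>u0+.012]; bv=v[u>u0+.012]
        print(psi,'n',f.sum(),'front',np.round([X,Y],4),'z',round(zc,1),'R',round(R,1),'t extents',np.round(np.percentile(v[f],[2,98]),4),'z ext',np.round(np.percentile(p[f,2],[2,98]),4),'std',np.round(u[f].std(),4),np.round(np.percentile(u,[0.5,2,5,20,40]),4))
E
```

```text
wrist2 base 11140 ((610.5647583007812, -379.61712646484375), (209.48800659179688, 130.67205810546875), 10.05858039855957)
-83 n 1817 front [ 0.5657 -0.3254] z 216.3 R 19.9 t extents [0.5044 0.5384] z ext [0.1998 0.2343] std 0.0011 [0.3916 0.3919 0.3922 0.393  0.394 ]
-81 n 1840 front [ 0.5656 -0.3256] z 216.3 R 20.0 t extents [0.4901 0.5243] z ext [0.1998 0.2343] std 0.0011 [0.4096 0.41   0.4103 0.4111 0.4119]
-79 n 1850 front [ 0.5654 -0.3256] z 216.5 R 20.1 t extents [0.4752 0.5096] z ext [0.1998 0.2343] std 0.0011 [0.4271 0.4275 0.4278 0.4286 0.4293]
top2 base 683 ((610.0201416015625, -380.2837829589844), (205.73736572265625, 129.18789672851562), 9.914509773254395)
-83 n 42 front [ 0.5667 -0.3258] z 215.8 R 19.8 t extents [0.5046 0.5395] z ext [0.1987 0.2348] std 0.0016 [0.3917 0.3924 0.3928 0.4022 0.4186]
-81 n 42 front [ 0.5665 -0.3258] z 215.8 R 19.8 t extents [0.4905 0.5254] z ext [0.1987 0.2348] std 0.0015 [0.4099 0.4104 0.4111 0.4198 0.4371]
-79 n 42 front [ 0.5664 -0.3258] z 215.8 R 19.8 t extents [0.4758 0.5108] z ext [0.1987 0.2348] std 0.0015 [0.4273 0.4279 0.4286 0.4368
[... 408 characters left out ...]
365]
-79 n 43 front [ 0.568  -0.3256] z 216.0 R 21.2 t extents [0.4764 0.5112] z ext [0.2015 0.234 ] std 0.0016 [0.4275 0.428  0.4286 0.4372 0.4541]
scene2 base 448 ((611.4315795898438, -380.46942138671875), (208.95364379882812, 139.61138916015625), 8.304370880126953)
-83 n 27 front [ 0.5677 -0.3227] z 220.2 R 19.0 t extents [0.5095 0.5396] z ext [0.2022 0.2373] std 0.0024 [0.3861 0.3895 0.3912 0.3961 0.4137]
-81 n 29 front [ 0.5678 -0.3228] z 220.2 R 19.0 t extents [0.4957 0.5255] z ext [0.2022 0.2372] std 0.0024 [0.4047 0.4077 0.4092 0.4141 0.4319]
-79 n 31 front [ 0.5675 -0.323 ] z 219.4 R 19.8 t extents [0.4809 0.5109] z ext [0.2023 0.237 ] std 0.0024 [0.4228 0.4253 0.4266 0.4319 0.4495]
```

Base and ring agree: lens at (0.5655, -0.3256, 0.217), looking along yaw 100°. That puts the window target at (0.550, -0.237, 0.217), so the TCP goes to (0.550, -0.237, 0.2445) with +3° of turn.

Emit:
{"op": "arm_command", "data": {
  "moves": [0.002,-0.012,-0.005,1,0.005,-0.03,-0.01,2,0.008,-0.048,-0.015,3,0.0095,-0.059,-0.0152,3,0.0099,-0.0633,-0.0152,3,0.0099,-0.0633,-0.0152,3,0.0099,-0.0633,-0.0152,3,0.0099,-0.0633,-0.0152,3,0.0099,-0.0633,-0.0152,3]
}}

```text
time: 12.75
ee_pos: [0.5502, -0.2372, 0.2454]
tool_rot: [0.642, 0.766, 0.0, 0.0]
force: [-0.6, -0.4, -0.9]
grip_width: 0.0185
```

```bash
cat > chk.py <<'E'
from h import *
o=arm.get_obs();q=o["tool_rot"];print(o["time"],o["ee_pos"],q,np.degrees(2*np.arctan2(q[1],q[0])),o["grip_width"],np.abs(o["joint_velocities"]).max())
im,d,W=cloud("wrist"); save(im,'w3.png'); x,y,z=W[...,0],W[...,1],W[...,2]
k=masks_of("orange","wrist")[0]["mask"]; t=k&(z>.2535)&(z<.262)
print('head top',t.sum(),cv2.minAreaRect((W[t][:,:2]*1000).astype(np.float32)),np.median(z[t]))
a=np.radians(-80); u=x*np.cos(a)+y*np.sin(a); v=-x*np.sin(a)+y*np.cos(a)
q=(x>.53)&(x<.61)&(y<-.31)&(y>-.40)&(z>.19)&(z<.25)
print('ring',q.sum(),np.percentile(u[q],[2,20]) if q.sum() else '', np.percentile(v[q],[2,98]),np.percentile(z[q],[2,98]))
for n in("scene","top"):
    im,d,W=cloud(n); save(im,n+'3.png'); x,y,z=W[...,0],W[...,1],W[...,2]
    hsv=cv2.cvtColor(im,cv2.COLOR_RGB2HSV); m=(hsv[...,0]>5)&(hsv[...,0]<18)&(hsv[...,1]>150)&(hsv[...,2]>80)&(abs(x-.55)<.05)&(abs(y+.237)<.05)
    print(n,'orange px',m.sum(),np.round(np.median(W[m],0),4) if m.any() else '')
    q=(abs(x-.55)<.02)&(abs(y+.237)<.02)&(z>.19)&(z<.26); print(q.sum(),np.round(np.percentile(W[q],[5,50,95],axis=0),3).tolist() if q.any() else '')
E
python3 chk.py; python3 - <<'E'
import cv2,numpy as np
a=cv2.imread('pics/w3.png');b=cv2.imread('pics/scene3.png')
s=cv2.resize(b[95:215,150:260],None,fx=2.5,fy=2.5)
H=np.zeros((384,800,3),np.uint8);H[:,:512]=a;H[:300,520:795]=s;cv2.imwrite('pics/k.png',H)
E
```

```text
12.75 [ 0.55020467 -0.23721801  0.24543091] [6.42440614e-01 7.66335452e-01 1.14309019e-04 1.37441000e-04] 100.05189515272463 0.01853102166190506 0.003012882178602205
head top 1385 ((550.5291748046875, -236.8495635986328), (22.379898071289062, 18.460872650146484), 10.223222732543945) 0.260071143119764
ring 7903 [0.41948594 0.42508123] [0.48232125 0.53156777] [0.20106654 0.24046263]
scene orange px 17 [ 0.5602 -0.2369  0.2514]
69 [[0.542, -0.247, 0.199], [0.553, -0.235, 0.232], [0.562, -0.222, 0.257]]
top orange px 6 [ 0.5428 -0.2416  0.2541]
18 [[0.539, -0.244, 0.2], [0.542, -0.234, 0.249], [0.547, -0.222, 0.259]]
```

View pics/k.png

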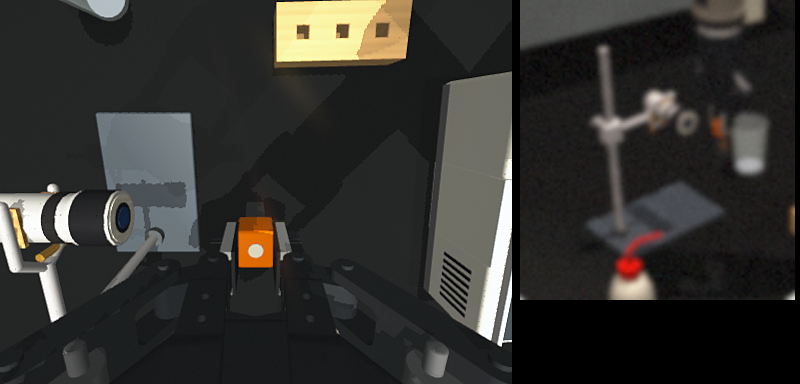

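The filter sits centred in front of the lens (ring at 122,218; head at 256,245). Offsets from the target are about 0.1 mm in distance, 0.7 mm lateral, 1 mm high and 0.1° yaw. I'll make one small trim, let it settle, check and hand in.

Emit:
{"op": "arm_command", "data": {
  "moves": [-0.0005,0,-0.0008,0,-0.0005,0,-0.0008,0,-0.0005,0,-0.0008,0,-0.0005,0,-0.0008,0,-0.0005,0,-0.0008,0,-0.0005,0,-0.0008,0,-0.0005,0,-0.0008,0,-0.0005,0,-0.0008,0]
}}

```text
time: 13.75
ee_pos: [0.5496, -0.2378, 0.2443]
tool_rot: [0.643, 0.766, 0.0, -0.0]
force: [0.1, -0.1, -1.3]
grip_width: 0.0186
```

```bash
python3 - <<'E'
from h import *
o=arm.get_obs(); print(o["time"],o["ee_pos"],o["grip_width"],np.abs(o["joint_velocities"]).max())
im,d,W=cloud("wrist"); x,y,z=W[...,0],W[...,1],W[...,2]
a=np.radians(-80); u=x*np.cos(a)+y*np.sin(a); v=-x*np.sin(a)+y*np.cos(a)
f=(abs(v-.5)<.025)&(abs(z-.217)<.025)&(u>.415)&(u<.4235)
print('ring',f.sum(),np.percentile(u[f],[2,50]),np.percentile(v[f],[1,99]),np.percentile(z[f],[1,99]),cv2.minEnclosingCircle((np.stack([v[f],z[f]],1)*1000).astype(np.float32)))
t=masks_of("orange","wrist")[0]["mask"]&(z>.2525)&(z<.262)
r=cv2.minAreaRect((W[t][:,:2]*1000).astype(np.float32)); c=np.array(r[0])/1000
print('head u,v',c[0]*np.cos(a)+c[1]*np.sin(a),-c[0]*np.sin(a)+c[1]*np.cos(a),r[2],'window z',np.median(z[t])-.042)
im,d,W=cloud("top"); 
for q in("cover","green","blue"):
    for k in masks_of(q,"top")[:1]: print(q,k["score"],k["xy"],np.round(np.nanmedian(W[k["mask"]],0),3))
E
```

```text
13.75 [ 0.54961069 -0.23778417  0.24432584] 0.018597595371891918 0.0009957436212855069
ring 1452 [0.41895301 0.42032775] [0.48204516 0.51786269] [0.19887637 0.23483365] ((500.17681884765625, 215.96852111816406), 20.019474029541016)
head u,v 0.3291573094392943 0.5003028994786421 11.301690101623535 window z 0.21700723990046236
cover 0.92 [199.0, 170.7] [0.62  0.173 0.12 ]
```

```bash
python3 -c "
from station import arm
print(arm.close_job())"
```

```text
the job is handed in; nothing more can be done
None
```

The job is handed in at about 14 s of the 45 s allowed, with the arm still holding the orange filter upright in front of the inspection camera.

- **Cover:** I slid it back by its ridge until it met the stop. The push at the stop reached about 53 N in x and 67 N in all, under the 120 N wrist limit. Afterwards its front edge measured 45–46 mm, which is fully back, and the top camera still showed it there at the end.
- **Filter:** I gripped it by its head only, with the fingertips aimed about 6–8 mm above the metal cell, and drew it straight up. That gap comes from the arm's measured position; I did not check it in a picture.
- **Final pose:** All values are from the wrist camera and good to about 2 mm. The window is 89.8 mm from the front of the lens and within about 0.3 mm of the axis sideways. In height it is within about 0.1 mm of the ring's mid-height, or about 1 mm by a circle fit to the ring. The arm was practically still.
- **Squareness:** The tool's yaw is within 0.1° of square to the lens. The last fit to the filter's head read about 1.3° off, where the one before it read 0.2°; I take this as measurement noise.
- **Other filters:** The picture after the lift showed green and blue in their wells. The networks did not find either in the last top view (nor blue in the wrist view after the lift), so that picture is my only check.
- **Camera, bottles and glassware:** I recorded no contact force near the camera or its stand. The bottles and glassware were well clear of the path, but I did not measure them again at the end.

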